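# Open the dust extractor's latched filter lid

## Task

Open the nail-dust extractor so that its filter can be changed: gently push the round release button beside the T-handle so that the handle pops out, turn the handle clockwise to its stop to unlatch the lid, then lift the lid by it to at least 30 degrees and let go, leaving it standing open with the handle still out and turned. Do not hammer the button, do not wrench at the lid while it is latched, and leave everything else on the desk where it is.

Things in the scene. Friction and masses are not known exactly. Their poses are not given: they have to be found in the camera images.
- extractor: White nail-dust extractor fixed to the desk: a box 240 (x) x 260 (y) x 85 mm, origin under its centre. A flat lid (240 x 260 x 10 mm, its top 95.5 mm above the desk) covers it, hinged along the box's +x edge. The -x side with the dial faces the robot. It stands level and does not move.
- lid (a joint): Opening angle of the lid, rad: 0 shut, grows as its -x edge rises, stop at 1.1. The hinge is stiff: about 8 to 9 N straight up at the T-handle opens it, and it stays where it is left.
- lid_hinge (a point): Point on the lid's hinge line (at the middle of the line, level with the lid's underside, 10 mm under the lid's top). Axes as the lid's; the hinge line runs along y. The lid turns about +y.
- latch_axis (a point): Point on the lid's top surface where the latch's axis comes out (axis along the lid's z), 170 mm from the hinge line, on the lid's centre line. It moves with the lid but does not turn with the handle. Round it is the T-handle's pan: a wall round the handle, 92 x 34 mm outside (long along the lid's x), standing 14 mm above the lid.
- handle_bar (a point): Centre of the T-handle's bar: a round steel bar 13 mm thick and 70 mm long on a 12 mm stem, lying along this point's x. Locked, it lies in the pan along the lid's x, its top just under the pan's rim, its centre 7 mm above the lid's top; there it can neither be gripped nor turned. Popped out, its centre is 35 mm above the lid's top and its underside 28.5 mm, 14.5 mm clear over the pan's rim.
- latch_pop (a joint): How far the T-handle has sprung out, m: 0 locked in its pan, 0.028 fully out. Its spring (3.7 N when out) pops it out by itself when the release button lets it go.
- latch_turn (a joint): How far the T-handle has been turned, rad: 0 locked, positive clockwise seen from above (its +x end goes towards the lid's -y), stop at 1.45. The tongue beneath frees the lid from about 1.2 on. Stiff: 0.10 N m; it stays where it is left.
- button_place (a point): Where the release button sits: 85 mm to the +y side of the latch's axis, 14 mm above the lid's top. The button is a plain round steel cap, 22 mm across, in a ring on the lid. The cap is screwed on more or less deep, so the cap's top may really lie up to 6 mm above or below this point: find it by touch. This point does not follow the cap.
- release (a joint): How far the button is pushed in, m: 0 out, 0.0055 fully in (hard stop). It lets the handle go at about 0.003. It takes about 2 N at the start, 5 to 6 N where it lets go, 7 N fully in. Hard presses (over 18 N) damage it.
- keeper: Steel strike plate inside the box, under the lid's robot-side edge, that the latch's tongue hooks under while the latch is locked (nothing else touches it). Pulling hard on the lid while it is latched bends it (over 25 N).
- polish_a: Bystander, to be left alone: a 30 mm square, 78 mm tall nail polish bottle with a black cap, origin under its centre.
- polish_b: Bystander, to be left alone: a nail polish bottle like polish_a, origin under its centre.
- buffer: Bystander, to be left alone: a buffer block 95 x 27 x 27 mm lying flat, origin under its centre.
- file: Bystander, to be left alone: a nail file 178 x 20 x 5 mm lying flat, origin under its centre.
- brush_cup: Bystander, to be left alone: a glass cup, 72 mm across and 90 mm tall, with brushes that stand up to 165 mm, origin under its centre.
- dispenser: Bystander, to be left alone: a clear bottle, 60 mm across and 130 mm tall, origin under its centre.
- wrist_rest: Bystander, to be left alone: a white hand rest 300 x 120 x 90 mm, origin under its centre.
- handpiece: Bystander, to be left alone: a nail drill handpiece on its block, 145 x 50 x 45 mm, origin under its centre.

How it is judged:
By the outcome, as a careful person would: the job done as asked, in the order asked, and still so for the second after the job is handed in, with the robot touching nothing.
It also fails if it takes over 51 s, if anything falls off the work surface, if the arm or the gripper's body presses on something with over 40 N, if the wrist force passes 120 N, or if a joint passes its speed limit or range.

## Robot

A 7-joint arm with a two-finger parallel gripper is mounted at the origin on the work surface. World frame = base frame: x ahead of the robot, y to its left, z up, the work surface at z = 0. Lengths are in mm, angles in degrees, forces in N, time in s.
With the tool pointing down it reaches from about 400 to 850 mm from the base axis. Payload 4.5 kg.
Tool frame: the origin (TCP) lies at the very end of the fingers, on their centre line; the grasp point (between the pads) lies 19 mm behind it; z points along the fingers, y is the line along which they close (so a half turn about z gives the same grasp; the last joint's range is limited). The gripper opens to 85 mm and grips with 20 to 120 N. Pads are 22 mm wide; open, the fingers measure 114 mm over their backs; the gripper's body (76 mm by 85 mm) begins 54 mm behind the grasp point. The pads swing forward as they close: fully open they stand 13 mm farther back than shut.
Start: joints at [-65.443, 39.483, -11.15, 89.685, 9.013, 51.709, -12.324], TCP at [240.373, 576.953, 231.317] pointing down, gripper open.
Joint ranges: [-172.22, 172.22], [-26.19, 119.32], [-84.43, 86.54], [7.71, 146.69], [-57.33, 237.33], [2.42, 119.75], [-152.13, 152.13]. Speed limits (degrees/s): [147.25, 147.25, 180, 180, 180, 180, 180].

## Interface

Orientations are given as [roll, pitch, yaw] about the fixed x, y, z axes, in that order (R = Rz(yaw) Ry(pitch) Rx(roll)).
In Python, from station import status, eyes, order gives the robot as it stands.
- The arm moves only by the tool drive_tool, never from a script. Its argument "series" is a list of rows, each a list of 3 entries, a list of its own where there are three numbers: the shift along the tool's x, y, z scaled (see below), then the turn, a rotation vector about the tool's x, y, z scaled (see below), then the closure, from 0 (fully open) to 1 (shut). In form: [[[tx, ty, tz], [rx, ry, rz], jaw], ...]. A call has 1 to 12 rows; each row is the pose to reach, as a shift and turn from the pose commanded when the call began, along the tool's axes at that moment; what a row does not reach only later rows make up. The controller multiplies each number of a shift by 0.8 m and each number of a turn by 90 degrees. A row lasts 1/10 s, in which the tool goes at most 50 mm and 8.59 degrees, less where a joint would pass 70% of its speed; a pose out of reach is approached as far as the arm can. A call with a number of a shift or a turn outside -1 to 1 is refused whole. A call with a gripper value outside its range is refused whole. The fingers move at their own pace and stop on an object; "force" is the grip in N (left out, the last holds). Time passes only in rows, so rows that repeat a pose let the fingers close. It gives the time, the measured TCP pose, the force, the opening and the grip force at its end, in the units of the state.
- status.state(): the state, without advancing time (a new reading comes with each control period).
- eyes.grab_frame(name): name is "scene" or "top"; returns the picture (480x640x3 uint8, blue, green, red); there is no depth.
- eyes.get_calibration(name): a dict with "mtx" (3x3 intrinsics, pixels), "rvec" (rotation vector, rad) and "tvec" (3), from world to camera coordinates, as OpenCV has them. Camera axes: x right, y down, z forward; pixel columns grow to the right and rows downward; lengths in mm; the calibration is good to about 2 mm. A picture is of the moment at which its call begins. get_calibration takes no time and is no camera call.
- order.close_job(): hands the job in; it is judged then, once.
The state is a dict: "t": time; "joint_pos": joint angles; "dq": joint speeds; "effort": joint torques, N m; "tool_pos": TCP position; "orientation": TCP orientation; "contact_force": force on the tool from outside, world axes, zero at the start; "wrist_torque": the same for the moment, N m; "grip_width": finger opening in mm; "grasp_force": force on a finger pad.
Only numpy, scipy, OpenCV 4.12 (cv2) and the standard library are available. Lean on these libraries where they do the work, as an engineer would, in place of code of your own. Each camera call takes 0.05 s, during which the arm holds its last target. There are 200 camera calls.

## Working session

There is one attempt and no reset: what is moved stays moved. The work goes in short steps, Python scripts to look and compute and a tool call to move; the robot and the scene stay as the last step left them, time stands still between calls to the robot, and variables do not carry over. Pictures are saved under pics/ and viewed, at most 10 in all, crops included, and the job is handed in when it is done.

Besides the shell and the picture viewer there is one more tool, called by a JSON object that holds its "fn" and its "kwargs". drive_tool: Moves the arm, as the interface text tells. Its arguments: {"type":"object","properties":{"series":{"type":"array","items":{"type":"array"}},"force":{"type":"number"}},"required":["series"]}

```bash
mkdir -p pics; ls
python3 - <<'E'
from station import status, eyes
import cv2
s=status.state(); print(s)
for n in("scene","top"):
    cv2.imwrite(f"pics/{n}0.png",eyes.grab_frame(n)); print(eyes.get_calibration(n))
E
```

```text
pics
{'t': 0.0, 'joint_pos': array([-65.44149083,  39.53378674, -11.14356865,  89.74827874,
         9.01538393,  51.7086616 , -12.32306707]), 'dq': array([ 0.05824247,  0.0397208 ,  0.03227179, -0.05798206, -0.04691611,
       -0.12611903,  0.03621532]), 'effort': array([-2.02090455e-04, -5.39602697e+01, -1.26678117e+00, -1.58541942e+01,
        9.11676208e-03,  9.47826309e-03,  5.29949972e-06]), 'tool_pos': array([240.21624506, 576.26218156, 230.46108506]), 'orientation': array([-1.79891902e+02,  1.08012635e-02,  1.57385342e+02]), 'contact_force': array([-0.26401005, -0.06822977, -0.30870377]), 'wrist_torque': array([0.04007117, 0.05382198, 0.02109264]), 'grasp_force': 0.0, 'grip_width': 85.42674748081674}
{'mtx': array([[578.22121121,   0.        , 315.77094262],
       [  0.        , 578.22121121, 239.52620085],
       [  0.        ,   0.        ,   1.        ]]), 'rvec': array([ 0.99614253,  2.51581034, -0.97061498]), 'tvec': array([ 363.43419714, -200.06095905, 1581.25113507])}
{'mtx': array([[599.17725289,   0.        , 318.77050696],
       [  0.        , 599.17725289, 235.16091534],
       [  0.        ,   0.        ,   1.        ]]), 'rvec': array([ 2.15364008, -2.14572941,  0.18884219]), 'tvec': array([ -22.03294757,  537.87886774, 1519.03075508])}
```

View pics/top0.png

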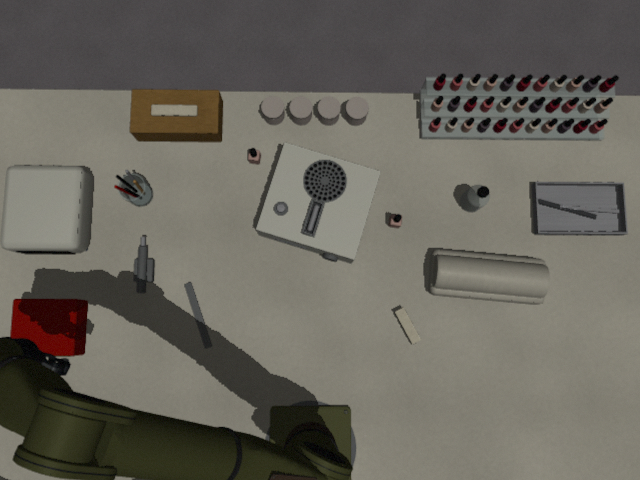

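View pics/scene0.png

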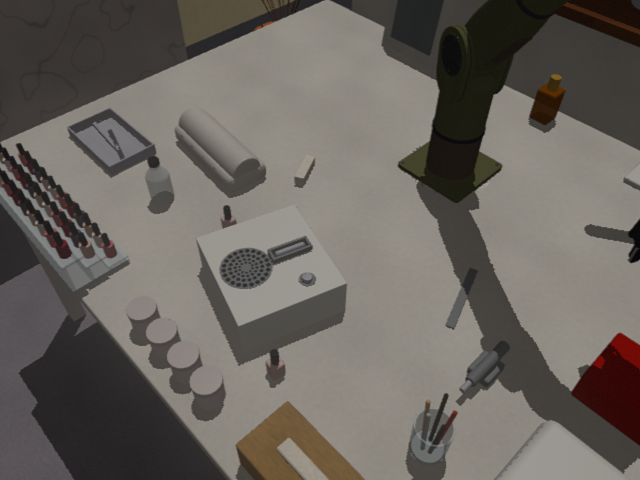

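The top view shows the extractor: lid corners near (284,143), (380,171), (352,261) and (257,230), button at (281,209), T-handle pan at (313,217). In the scene view the button is at (307,279) and the pan at (290,250).

```bash
cat > h.py <<'E'
import numpy as np, cv2
from station import status, eyes
from scipy.spatial.transform import Rotation as R
def ray(n,uv,z):
    c=eyes.get_calibration(n); M=cv2.Rodrigues(c["rvec"])[0]; t=c["tvec"].ravel()
    d=M.T@np.linalg.inv(c["mtx"])@np.array([*uv,1.]); o=-M.T@t
    return o+d*(z-o[2])/d[2]
def proj(n,p):
    c=eyes.get_calibration(n); return cv2.projectPoints(np.float64(p).reshape(-1,1,3),c["rvec"],c["tvec"],c["mtx"],None)[0].reshape(-1,2)
E
python3 - <<'E'
from h import *
for n,seed in(("top",(345,230)),("scene",(300,310-12))):
    im=cv2.imread(f"pics/{n}0.png"); g=cv2.cvtColor(im,cv2.COLOR_BGR2GRAY)
    print(n,g[seed[1],seed[0]])
    ff=np.zeros((482,642),np.uint8)
    cv2.floodFill(g.copy(),ff,seed,255,8,8,cv2.FLOODFILL_MASK_ONLY|cv2.FLOODFILL_FIXED_RANGE|(255<<8))
    m=ff[1:-1,1:-1]
    c=max(cv2.findContours(m,cv2.RETR_EXTERNAL,cv2.CHAIN_APPROX_NONE)[0],key=cv2.contourArea)
    h=cv2.convexHull(c); q=cv2.approxPolyDP(h,8,True).reshape(-1,2)
    print(cv2.contourArea(h))
    P=np.array([ray(n,p,95.5) for p in h.reshape(-1,2)])[:,:2].astype(np.float32)
    print(cv2.minAreaRect(P)); print([(p.tolist(),ray(n,p,95.5).round(0)[:2].tolist()) for p in q])
    # holes
    hm=np.zeros_like(m); cv2.fillPoly(hm,[h],255); hm=cv2.erode(hm,np.ones((5,5)))&~m
    for k in cv2.findContours(hm,cv2.RETR_EXTERNAL,cv2.CHAIN_APPROX_NONE)[0]:
        if cv2.contourArea(k)>40:
            r=cv2.minAreaRect(k); print("hole",r, ray(n,r[0],105).round(1))
    x=im[130:270,240:400] if n=="top" else im[200:350,190:350]
    cv2.imwrite(f"pics/{n}c.png",cv2.resize(x,None,fx=3.5,fy=3.5,interpolation=cv2.INTER_CUBIC))
E
```

```text
top 145
9160.0
((620.9420166015625, -18.879379272460938), (256.519775390625, 235.86822509765625), 73.02157592773438)
[([285, 143], [769.0, 68.0]), ([379, 171], [697.0, -173.0]), ([353, 258], [472.0, -105.0]), ([257, 228], [547.0, 136.0])]
hole ((280.5, 208.0), (14.0, 15.0), 90.0) [596.7  77.6 105. ]
hole ((323.9654541015625, 198.15606689453125), (44.4122200012207, 78.83826446533203), 3.012787342071533) [622.7 -31.7 105. ]
scene 153
10703.5
((612.02587890625, -14.061981201171875), (256.9639892578125, 256.3073425292969), 73.0848617553711)
[([295, 205], [470.0, -101.0]), ([345, 282], [546.0, 139.0]), ([238, 324], [771.0, 69.0]), ([197, 238], [697.0, -171.0])]
hole ((307.0, 279.0), (14.0, 18.0), 90.0) [603.2  84.8 105. ]
hole ((266.84613037109375, 263.7307434082031), (41.772735595703125, 97.4697265625), 78.69007110595703) [637.   -2.7 105. ]
hole ((323.59210205078125, 244.47653198242188), (44.10178756713867, 5.04707145690918), 57.2647705078125) [512.9  39.6 105. ]
```

View pics/topc.png

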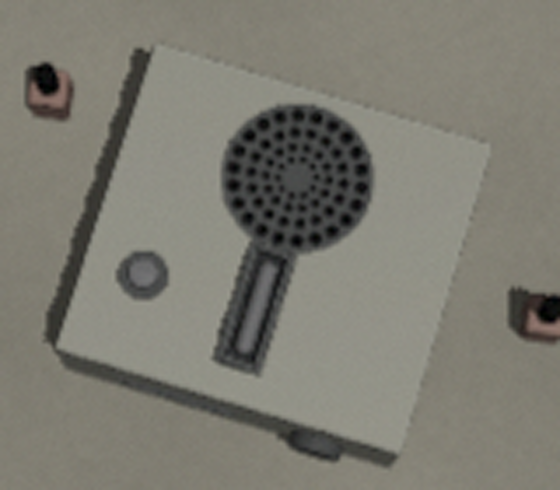

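The top crop shows the lid with its button at crop (143,274), the pan centred near (255,309) and the vent disc beyond it. Pose: centre about (621,-18), yaw -17.

```bash
cat >> h.py <<'E'
C=np.array([621.,-18.]); YAW=-17.
u=np.array([np.cos(np.radians(YAW)),np.sin(np.radians(YAW))]); v=np.array([-u[1],u[0]])
latch=C-50*u; button=latch+85*v
def go(pos,yaw=None,pitch=0,roll=180,Rt=None):
    "row entries to reach world pos / orientation from the measured pose"
    s=status.state(); R0=R.from_euler("xyz",s["orientation"],degrees=True)
    if Rt is None: Rt=R.from_euler("xyz",[roll,pitch,yaw],degrees=True)
    d=R0.inv().apply(np.array(pos)-s["tool_pos"])/800; w=np.degrees((R0.inv()*Rt).as_rotvec())/90
    print("t",round(s["t"],2),"shift",d.round(4).tolist(),"turn",w.round(4).tolist())
def st():
    s=status.state(); print({k:np.round(s[k],2).tolist() for k in("t","joint_pos","tool_pos","orientation","contact_force","grip_width","grasp_force")})
E
python3 - <<'E'
from h import *
print(latch,button,"pan",ray("top",(312.9,218.3),107),"cap",ray("top",(240+143.5/3.5,130+273.5/3.5),109.5))
go([*button,150],163)
E
```

```text
[573.1847622   -3.38141476] [598.0363571   77.90448949] pan [570.4805987   -3.95607755 107.        ] cap [595.4254703  76.1011789 109.5      ]
t 0.1 shift [-0.6525, -0.403, 0.1015] turn [-0.0011, 0.0, -0.0624]
```

{"fn": "drive_tool", "kwargs": {"series": [[[-0.651, -0.402, 0], [0, 0, -0.062], 1], [[-0.651, -0.402, 0], [0, 0, -0.062], 1], [[-0.651, -0.402, 0], [0, 0, -0.062], 1], [[-0.651, -0.402, 0], [0, 0, -0.062], 1], [[-0.651, -0.402, 0], [0, 0, -0.062], 1], [[-0.651, -0.402, 0], [0, 0, -0.062], 1], [[-0.651, -0.402, 0], [0, 0, -0.062], 1], [[-0.651, -0.402, 0], [0, 0, -0.062], 1], [[-0.651, -0.402, 0], [0, 0, -0.062], 1], [[-0.651, -0.402, 0], [0, 0, -0.062], 1], [[-0.651, -0.402, 0], [0, 0, -0.062], 1], [[-0.651, -0.402, 0], [0, 0, -0.062], 1]], "force": 40}}

```text
t: 1.3
tool_pos: [591.0, 87.6, 231.0]
orientation: [-180.0, -0.0, 163.0]
contact_force: [1.3, 1.0, -0.0]
grip_width: -0.0
grasp_force: 0.0
```

Run:
```python
from h import *
st(); go([597,77,135],163)
```

```text
{'t': 1.3, 'joint_pos': [-3.35, 37.78, -16.54, 94.45, 13.19, 49.73, 47.78], 'tool_pos': [591.05, 87.63, 231.0], 'orientation': [-179.99, -0.04, 162.96], 'contact_force': [1.32, 0.99, -0.05], 'grip_width': -0.0, 'grasp_force': 0.0}
t 1.3 shift [-0.0111, -0.0105, 0.12] turn [-0.0001, -0.0004, -0.0005]
```

{"fn": "drive_tool", "kwargs": {"series": [[[-0.011, -0.01, 0.12], [0, 0, 0], 1], [[-0.011, -0.01, 0.12], [0, 0, 0], 1], [[-0.011, -0.01, 0.12], [0, 0, 0], 1], [[-0.011, -0.01, 0.12], [0, 0, 0], 1], [[-0.011, -0.01, 0.12], [0, 0, 0], 1]]}}

```text
t: 1.8
tool_pos: [597.8, 80.9, 137.7]
orientation: [179.8, 0.2, 163.0]
contact_force: [0.6, 0.6, 0.5]
grip_width: 0.1
grasp_force: 0.0
```

Run:
```python
from h import *
import cv2
go([597,77,120],163); st()
im=eyes.grab_frame("scene"); cv2.imwrite("pics/s1.png",cv2.resize(im[150:350,190:410],None,fx=3,fy=3))
```

```text
t 1.8 shift [-0.0003, -0.005, 0.0222] turn [0.0017, 0.0021, 0.0004]
{'t': 1.8, 'joint_pos': [-3.92, 44.97, -14.37, 98.52, 16.37, 38.33, 45.91], 'tool_pos': [597.84, 80.91, 137.73], 'orientation': [179.85, 0.19, 163.03], 'contact_force': [0.57, 0.6, 0.47], 'grip_width': 0.07, 'grasp_force': 0.0}
```

View pics/s1.png

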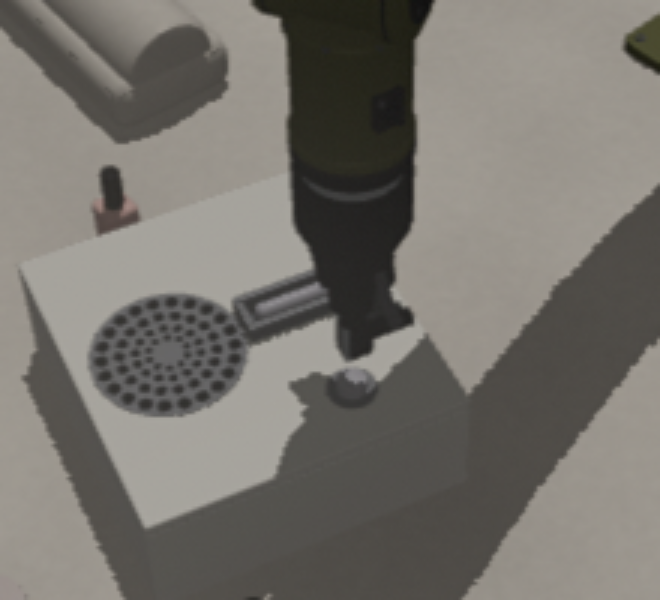

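The closed fingers hover right over the button: tip at crop (355,352), cap at (352,382). I'll come down slowly.

{"fn": "drive_tool", "kwargs": {"series": [[[0, -0.005, 0.008], [0.002, 0.002, 0], 1], [[0, -0.005, 0.014], [0.002, 0.002, 0], 1], [[0, -0.005, 0.018], [0.002, 0.002, 0], 1], [[0, -0.005, 0.021], [0.002, 0.002, 0], 1], [[0, -0.005, 0.021], [0.002, 0.002, 0], 1], [[0, -0.005, 0.021], [0.002, 0.002, 0], 1]]}}

```text
t: 2.45
tool_pos: [595.3, 75.7, 118.4]
orientation: [-179.8, -0.2, 163.0]
contact_force: [0.6, -0.4, -0.2]
grip_width: 0.1
grasp_force: 0.0
```

{"fn": "drive_tool", "kwargs": {"series": [[[-0.001, 0.001, 0.001], [0, 0, 0], 1], [[-0.001, 0.001, 0.002], [0, 0, 0], 1], [[-0.001, 0.001, 0.003], [0, 0, 0], 1], [[-0.001, 0.001, 0.004], [0, 0, 0], 1], [[-0.001, 0.001, 0.004], [0, 0, 0], 1]]}}

```text
t: 2.95
tool_pos: [596.1, 76.1, 115.2]
orientation: [-179.8, -0.2, 163.0]
contact_force: [-0.1, -0.4, 0.4]
grip_width: -0.2
grasp_force: 0.0
```

{"fn": "drive_tool", "kwargs": {"series": [[[0, 0, 0.001], [0, 0, 0], 1], [[0, 0, 0.002], [0, 0, 0], 1], [[0, 0, 0.003], [0, 0, 0], 1], [[0, 0, 0.003], [0, 0, 0], 1]]}}

```text
t: 3.35
tool_pos: [596.1, 76.1, 112.7]
orientation: [-179.8, -0.2, 163.0]
contact_force: [-0.1, -0.2, 0.9]
grip_width: -0.1
grasp_force: 0.0
```

{"fn": "drive_tool", "kwargs": {"series": [[[0, 0, 0.001], [0, 0, 0], 1], [[0, 0, 0.002], [0, 0, 0], 1], [[0, 0, 0.002], [0, 0, 0], 1]]}}

```text
t: 3.65
tool_pos: [596.1, 76.0, 111.1]
orientation: [-179.8, -0.2, 163.0]
contact_force: [0.7, 0.3, -0.1]
grip_width: -0.4
grasp_force: 0.0
```

{"fn": "drive_tool", "kwargs": {"series": [[[0, 0, 0.001], [0, 0, 0], 1], [[0, 0, 0.002], [0, 0, 0], 1], [[0, 0, 0.002], [0, 0, 0], 1]]}}

```text
t: 3.95
tool_pos: [596.1, 76.1, 109.6]
orientation: [-179.8, -0.2, 163.0]
contact_force: [0.1, 0.1, -0.1]
grip_width: 0.2
grasp_force: 0.0
```

{"fn": "drive_tool", "kwargs": {"series": [[[0, 0, 0.001], [0, 0, 0], 1], [[0, 0, 0.002], [0, 0, 0], 1], [[0, 0, 0.002], [0, 0, 0], 1]]}}

```text
t: 4.25
tool_pos: [596.1, 76.0, 107.9]
orientation: [-179.8, -0.2, 163.0]
contact_force: [-0.5, 0.3, 0.7]
grip_width: 0.1
grasp_force: 0.0
```

{"fn": "drive_tool", "kwargs": {"series": [[[0, 0, 0.001], [0, 0, 0], 1], [[0, 0, 0.002], [0, 0, 0], 1], [[0, 0, 0.002], [0, 0, 0], 1]]}}

```text
t: 4.55
tool_pos: [596.2, 76.1, 106.4]
orientation: [-179.8, -0.2, 163.0]
contact_force: [-0.5, -0.1, -0.1]
grip_width: 0.3
grasp_force: 0.0
```

{"fn": "drive_tool", "kwargs": {"series": [[[0, 0, 0.001], [0, 0, 0], 1], [[0, 0, 0.002], [0, 0, 0], 1], [[0, 0, 0.002], [0, 0, 0], 1]]}}

```text
t: 4.85
tool_pos: [596.3, 76.1, 105.3]
orientation: [-179.8, -0.2, 163.0]
contact_force: [-1.0, -0.3, 4.1]
grip_width: 0.1
grasp_force: 2.3
```

{"fn": "drive_tool", "kwargs": {"series": [[[0, 0, 0.001], [0, 0, 0], 1], [[0, 0, 0.001], [0, 0, 0], 1]]}}

```text
t: 5.05
tool_pos: [596.3, 76.1, 104.6]
orientation: [-179.8, -0.2, 163.0]
contact_force: [-1.1, -0.0, 5.8]
grip_width: -0.2
grasp_force: 2.7
```

{"fn": "drive_tool", "kwargs": {"series": [[[0, 0, 0.001], [0, 0, 0], 1], [[0, 0, 0.001], [0, 0, 0], 1]]}}

```text
t: 5.25
tool_pos: [596.3, 76.1, 103.8]
orientation: [-179.8, -0.2, 163.0]
contact_force: [-1.4, -0.3, 4.1]
grip_width: 0.1
grasp_force: 2.5
```

{"fn": "drive_tool", "kwargs": {"series": [[[0, 0, 0.001], [0, 0, 0], 1], [[0, 0, 0.001], [0, 0, 0], 1]]}}

```text
t: 5.45
tool_pos: [596.3, 76.1, 102.8]
orientation: [-179.8, -0.2, 163.0]
contact_force: [-1.1, -0.1, 5.2]
grip_width: -0.4
grasp_force: 2.3
```

Run:
```python
from h import *
im=eyes.grab_frame("scene"); cv2.imwrite("pics/s2.png",cv2.resize(im[150:350,190:410],None,fx=3,fy=3))
st()
```

```text
{'t': 5.5, 'joint_pos': [-4.21, 47.87, -13.25, 99.59, 17.45, 34.79, 45.25], 'tool_pos': [596.27, 76.06, 102.78], 'orientation': [-179.83, -0.16, 162.96], 'contact_force': [-1.65, 0.14, 4.25], 'grip_width': 0.03, 'grasp_force': 2.29}
```

View pics/s2.png

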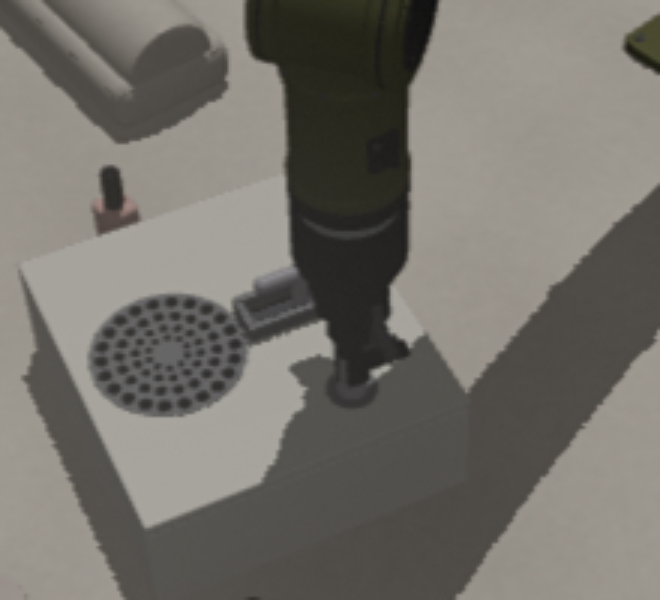

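The handle has popped out (bar at crop (280,285), above its pan). Retreat upwards and line up over it.

{"fn": "drive_tool", "kwargs": {"series": [[[0, 0, -0.02], [0, 0, 0], 1], [[0, 0, -0.06], [0, 0, 0], 1], [[0, 0, -0.11], [0, 0, 0], 1], [[0, 0.06, -0.11], [0, 0, 0], 0.5], [[0, 0.103, -0.11], [0, 0, 0], 0.5], [[0, 0.103, -0.11], [0, 0, 0], 0.5], [[0, 0.103, -0.11], [0, 0, 0], 0.5], [[0, 0.103, -0.11], [0, 0, 0], 0.5]]}}

```text
t: 6.3
tool_pos: [620.4, 153.1, 189.6]
orientation: [-179.7, -0.2, 162.9]
contact_force: [-0.3, -0.4, -0.1]
grip_width: 42.5
grasp_force: 0.0
```

Run:
```python
from h import *
st(); go([572,-3.7,119.5],163)
```

```text
{'t': 6.3, 'joint_pos': [-9.91, 43.77, -15.15, 89.0, 13.92, 49.45, 42.68], 'tool_pos': [620.38, 153.06, 189.56], 'orientation': [-179.69, -0.21, 162.88], 'contact_force': [-0.31, -0.38, -0.14], 'grip_width': 42.46, 'grasp_force': 0.0}
t 6.3 shift [-0.0002, -0.2046, 0.0887] turn [-0.0035, -0.0024, -0.0014]
```

I took the tool's y the wrong way round; it's harmless at that height. Going back the other way.

{"fn": "drive_tool", "kwargs": {"series": [[[0, -0.06, 0], [-0.003, -0.002, 0], 0.5], [[0, -0.12, 0], [-0.003, -0.002, 0], 0.5], [[0, -0.18, 0], [-0.003, -0.002, 0], 0.5], [[0, -0.205, 0], [-0.003, -0.002, 0], 0.5], [[0, -0.205, 0], [-0.003, -0.002, 0], 0.5], [[0, -0.205, 0], [-0.003, -0.002, 0], 0.5], [[0, -0.205, 0.03], [-0.003, -0.002, 0], 0.5], [[0, -0.205, 0.03], [-0.003, -0.002, 0], 0.5]]}}

```text
t: 7.1
tool_pos: [571.0, -0.4, 164.7]
orientation: [179.9, -0.3, 163.1]
contact_force: [-1.1, -0.9, -0.7]
grip_width: 42.9
grasp_force: 0.0
```

Run:
```python
from h import *
go([572,-3.7,119.5],163); st()
im=eyes.grab_frame("scene"); cv2.imwrite("pics/s3.png",cv2.resize(im[130:330,190:410],None,fx=3,fy=3))
```

```text
t 7.1 shift [-0.0027, -0.0037, 0.0565] turn [0.0006, -0.0028, 0.001]
{'t': 7.1, 'joint_pos': [4.83, 41.0, -15.87, 102.58, 16.35, 38.88, 52.9], 'tool_pos': [570.99, -0.38, 164.73], 'orientation': [179.94, -0.26, 163.09], 'contact_force': [-1.09, -0.85, -0.67], 'grip_width': 42.93, 'grasp_force': 0.0}
```

View pics/s3.png

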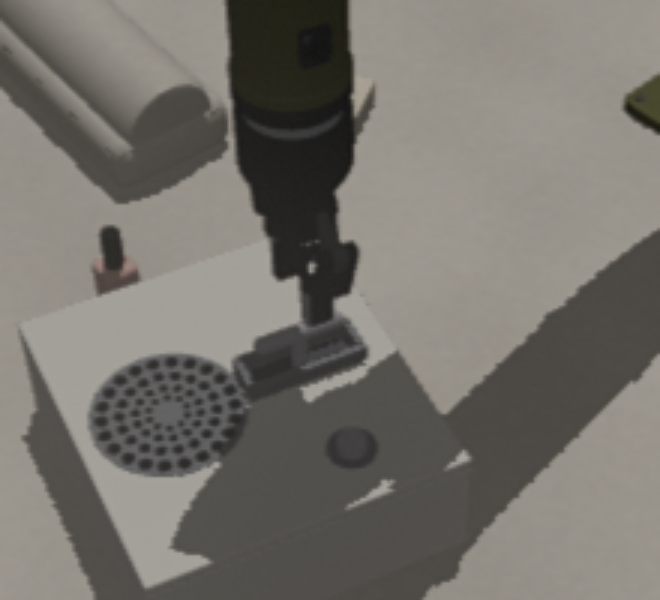

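The fingers stand above the bar (bar from (260,345) to (340,322) in the crop, near finger tip at (317,320)) and straddle it. Descend.

{"fn": "drive_tool", "kwargs": {"series": [[[-0.002, -0.003, 0.02], [0, -0.002, 0], 0.5], [[-0.002, -0.003, 0.04], [0, -0.002, 0], 0.5], [[-0.002, -0.003, 0.056], [0, -0.002, 0], 0.5], [[-0.002, -0.003, 0.056], [0, -0.002, 0], 0.5], [[-0.002, -0.003, 0.056], [0, -0.002, 0], 0.5]]}}

```text
t: 7.65
tool_pos: [573.7, -4.0, 122.3]
orientation: [179.9, 0.2, 163.0]
contact_force: [-0.1, -0.1, -0.2]
grip_width: 42.6
grasp_force: 0.0
```

{"fn": "drive_tool", "kwargs": {"series": [[[0, 0, 0], [0, 0, 0], 0.75], [[0, 0, 0], [0, 0, 0], 0.8], [[0, 0, 0], [0, 0, 0], 0.85], [[0, 0, 0], [0, 0, 0], 0.9], [[0, 0, 0], [0, 0, 0], 1], [[0, 0, 0], [0, 0, 0], 1]], "force": 40}}

```text
t: 8.25
tool_pos: [574.1, -3.7, 122.4]
orientation: [179.8, 0.3, 163.0]
contact_force: [1.2, 2.7, 2.7]
grip_width: 10.9
grasp_force: 39.2
```

Run:
```python
from h import *
st()
```

```text
{'t': 8.25, 'joint_pos': [4.08, 44.55, -14.15, 104.29, 18.19, 33.06, 51.54], 'tool_pos': [574.12, -3.74, 122.4], 'orientation': [179.82, 0.26, 162.99], 'contact_force': [1.22, 2.71, 2.69], 'grip_width': 10.93, 'grasp_force': 39.2}
```

Grip width under 13 mm suggests a hold at the pad tips; regrip 6 mm lower.

{"fn": "drive_tool", "kwargs": {"series": [[[0, 0, 0], [0, 0, 0], 0.6], [[0, 0, 0], [0, 0, 0], 0.6], [[0.001, 0, 0.004], [0, 0, 0], 0.6], [[0.001, 0, 0.008], [0, 0, 0], 0.6], [[0.001, 0, 0.008], [0, 0, 0], 0.6], [[0.001, 0, 0.008], [0, 0, 0], 0.85], [[0.001, 0, 0.008], [0, 0, 0], 1], [[0.001, 0, 0.008], [0, 0, 0], 1], [[0.001, 0, 0.008], [0, 0, 0], 1]], "force": 40}}

```text
t: 9.15
tool_pos: [572.9, -3.3, 115.6]
orientation: [179.8, 0.2, 163.0]
contact_force: [0.9, 2.5, -0.4]
grip_width: 11.7
grasp_force: 38.9
```

Run:
```python
from h import *
st()
```

```text
{'t': 9.15, 'joint_pos': [3.88, 45.09, -13.87, 104.67, 18.44, 32.18, 51.28], 'tool_pos': [572.89, -3.3, 115.57], 'orientation': [179.83, 0.19, 163.01], 'contact_force': [0.87, 2.48, -0.4], 'grip_width': 11.69, 'grasp_force': 38.94}
```

{"fn": "drive_tool", "kwargs": {"series": [[[0, 0, 0], [0, 0, 0.06], 1], [[0, 0, 0], [0, 0, 0.14], 1], [[0, 0, 0], [0, 0, 0.22], 1], [[0, 0, 0], [0, 0, 0.3], 1], [[0, 0, 0], [0, 0, 0.38], 1], [[0, 0, 0], [0, 0, 0.46], 1], [[0, 0, 0], [0, 0, 0.54], 1], [[0, 0, 0], [0, 0, 0.62], 1], [[0, 0, 0], [0, 0, 0.7], 1], [[0, 0, 0], [0, 0, 0.76], 1], [[0, 0, 0], [0, 0, 0.8], 1], [[0, 0, 0], [0, 0, 0.8], 1]]}}

```text
t: 10.35
tool_pos: [573.6, -2.8, 115.6]
orientation: [179.7, -0.1, 91.0]
contact_force: [1.8, 5.1, -2.9]
grip_width: 11.4
grasp_force: 38.9
```

Run:
```python
from h import *
st(); print(status.state()["wrist_torque"])
```

```text
{'t': 10.35, 'joint_pos': [-7.23, 44.96, 5.08, 105.22, -7.41, 29.84, 3.81], 'tool_pos': [573.63, -2.79, 115.59], 'orientation': [179.7, -0.11, 91.03], 'contact_force': [1.75, 5.1, -2.91], 'grip_width': 11.44, 'grasp_force': 38.9}
[ 0.81830455 -0.50861421 -0.05016309]
```

{"fn": "drive_tool", "kwargs": {"series": [[[0.0005, 0, 0], [0, 0, 0.05], 1], [[0.001, 0, 0], [0, 0, 0.09], 1], [[0.001, 0, 0], [0, 0, 0.12], 1], [[0.001, 0, 0], [0, 0, 0.14], 1], [[0.001, 0, 0], [0, 0, 0.14], 1]]}}

```text
t: 10.85
tool_pos: [573.7, -2.8, 115.6]
orientation: [179.7, -0.1, 78.5]
contact_force: [4.7, 3.8, -3.8]
grip_width: 11.9
grasp_force: 39.8
```

Run:
```python
from h import *
s=status.state();st(); print(s["wrist_torque"])
# plan the arc of the bar about the hinge
p0=s["tool_pos"]; u3=np.array([*u,0]); v3=np.array([*v,0]); H=np.array([*(C+120*u),85.5])
bar0=np.array([*latch,130.5]); rel=bar0-H; off=p0-bar0
R0=R.from_euler("xyz",s["orientation"],degrees=True)
for a in range(3,49,3):
    b=H+R.from_rotvec(v3*np.radians(a)).apply(rel)
    t=0.5*a; Rt=R.from_rotvec(v3*np.radians(t))
    p=b+Rt.apply(off)
    print(a,(R0.inv().apply(p-p0)/800).round(4).tolist(),(np.degrees((R0.inv()*Rt*R0).as_rotvec())/90).round(4).tolist())
```

```text
{'t': 10.85, 'joint_pos': [-9.17, 45.19, 8.39, 105.32, -12.04, 30.02, -4.31], 'tool_pos': [573.72, -2.8, 115.62], 'orientation': [179.71, -0.13, 78.5], 'contact_force': [4.7, 3.83, -3.81], 'grip_width': 11.89, 'grasp_force': 39.79}
[ 0.65158825 -0.79698856  0.34277957]
3 [-0.0002, 0.0028, -0.011] [0.0166, 0.0016, 0.0]
6 [-0.0005, 0.0062, -0.0219] [0.0332, 0.0032, 0.0001]
9 [-0.0009, 0.0101, -0.0325] [0.0498, 0.0048, 0.0001]
12 [-0.0013, 0.0145, -0.0429] [0.0664, 0.0064, 0.0002]
15 [-0.0017, 0.0196, -0.0531] [0.083, 0.008, 0.0002]
18 [-0.0022, 0.0251, -0.063] [0.0995, 0.0096, 0.0003]
21 [-0.0028, 0.0311, -0.0725] [0.1161, 0.0112, 0.0003]
24 [-0.0034, 0.0376, -0.0817] [0.1327, 0.0128, 0.0004]
27 [-0.004, 0.0446, -0.0905] [0.1493, 0.0144, 0.0004]
30 [-0.0047, 0.052, -0.099] [0.1659, 0.016, 0.0004]
33 [-0.0055, 0.0599, -0.107] [0.1825, 0.0176, 0.0005]
36 [-0.0062, 0.0682, -0.1146] [0.1991, 0.0192, 0.0005]
39 [-0.0071, 0.0768, -0.1217] [0.2157, 0.0207, 0.0006]
42 [-0.0079, 0.0858, -0.1284] [0.2323, 0.0223, 0.0006]
45 [-0.0088, 0.0951, -0.1346] [0.2489, 0.0239, 0.0007]
48 [-0.0097, 0.1048, -0.1402] [0.2654, 0.0255, 0.0007]
```

At the stop (torque 0.34 N m). Test the lift gently first.

{"fn": "drive_tool", "kwargs": {"series": [[[0, 0, -0.0015], [0, 0, -0.004], 1], [[0, 0.0005, -0.003], [0.004, 0, -0.004], 1], [[0, 0.0005, -0.003], [0.004, 0, -0.004], 1]]}}

```text
t: 11.15
tool_pos: [574.1, -2.9, 117.5]
orientation: [-179.9, -0.1, 78.9]
contact_force: [5.5, 3.1, -7.6]
grip_width: 11.2
grasp_force: 39.5
```

{"fn": "drive_tool", "kwargs": {"series": [[[0, 0.001, -0.004], [0.006, 0.001, 0], 1], [[0, 0.002, -0.008], [0.012, 0.001, 0], 1], [[0, 0.002, -0.008], [0.012, 0.001, 0], 1]]}}

```text
t: 11.45
tool_pos: [575.5, -3.4, 123.9]
orientation: [-178.8, -0.2, 78.9]
contact_force: [4.8, 4.1, -6.0]
grip_width: 11.5
grasp_force: 40.3
```

The lid follows with only 6 N. Plan the rest of the arc.

```bash
cat > arc.py <<'E'
from h import *
import sys
a0,a1,n=map(float,sys.argv[1:])
s=status.state(); st(); p0=s["tool_pos"]; v3=np.array([*v,0]); H=np.array([*(C+120*u),85.5])
rel=R.from_rotvec(v3*np.radians(a0)).apply(np.array([*latch,130.5])-H); off=p0-(H+rel)
R0=R.from_euler("xyz",s["orientation"],degrees=True)
for a in np.linspace(a0,a1,int(n)+1)[1:]-a0:
    Rt=R.from_rotvec(v3*np.radians(.5*a)); p=H+R.from_rotvec(v3*np.radians(a)).apply(rel)+Rt.apply(off)
    print(round(a+a0,1),(R0.inv().apply(p-p0)/800).round(3).tolist(),(np.degrees((R0.inv()*Rt*R0).as_rotvec())/90).round(3).tolist())
E
python3 arc.py 2.7 26.7 10
```

```text
{'t': 11.45, 'joint_pos': [-8.82, 45.01, 8.46, 103.25, -11.71, 33.73, -4.06], 'tool_pos': [575.55, -3.35, 123.95], 'orientation': [-178.8, -0.21, 78.86], 'contact_force': [4.84, 4.13, -6.05], 'grip_width': 11.48, 'grasp_force': 40.25}
5.1 [-0.0, 0.002, -0.009] [0.013, 0.001, 0.0]
7.5 [-0.0, 0.005, -0.017] [0.027, 0.003, 0.0]
9.9 [-0.001, 0.008, -0.026] [0.04, 0.004, 0.0]
12.3 [-0.001, 0.012, -0.034] [0.053, 0.005, 0.0]
14.7 [-0.002, 0.015, -0.043] [0.066, 0.007, 0.0]
17.1 [-0.002, 0.02, -0.051] [0.08, 0.008, 0.0]
19.5 [-0.002, 0.024, -0.058] [0.093, 0.01, 0.0]
21.9 [-0.003, 0.029, -0.066] [0.106, 0.011, 0.0]
24.3 [-0.003, 0.034, -0.074] [0.119, 0.012, 0.0]
26.7 [-0.004, 0.039, -0.081] [0.133, 0.014, 0.0]
```

{"fn": "drive_tool", "kwargs": {"series": [[[0, 0.002, -0.009], [0.013, 0.001, 0], 1], [[0, 0.005, -0.017], [0.027, 0.003, 0], 1], [[-0.001, 0.008, -0.026], [0.04, 0.004, 0], 1], [[-0.001, 0.012, -0.034], [0.053, 0.005, 0], 1], [[-0.002, 0.015, -0.043], [0.066, 0.007, 0], 1], [[-0.002, 0.02, -0.051], [0.08, 0.008, 0], 1], [[-0.002, 0.024, -0.058], [0.093, 0.01, 0], 1], [[-0.003, 0.029, -0.066], [0.106, 0.011, 0], 1], [[-0.003, 0.034, -0.074], [0.119, 0.012, 0], 1], [[-0.004, 0.039, -0.081], [0.133, 0.014, 0], 1], [[-0.004, 0.039, -0.081], [0.133, 0.014, 0], 1]]}}

```text
t: 12.55
tool_pos: [603.9, -11.9, 185.7]
orientation: [-166.3, -1.5, 78.6]
contact_force: [2.9, 4.0, -11.9]
grip_width: 11.0
grasp_force: 60.6
```

```bash
python3 arc.py 26.7 42.7 7
python3 - <<'E'
from h import *
im=eyes.grab_frame("scene"); cv2.imwrite("pics/s4.png",cv2.resize(im[110:310,170:390],None,fx=3,fy=3))
E
```

```text
{'t': 12.55, 'joint_pos': [-5.16, 47.58, 8.61, 82.74, -11.34, 63.81, -3.57], 'tool_pos': [603.88, -11.94, 185.71], 'orientation': [-166.33, -1.53, 78.59], 'contact_force': [2.89, 4.02, -11.92], 'grip_width': 11.03, 'grasp_force': 60.61}
29.0 [-0.0, 0.004, -0.008] [0.013, 0.001, 0.0]
31.3 [-0.001, 0.008, -0.015] [0.025, 0.003, 0.0]
33.6 [-0.001, 0.012, -0.023] [0.038, 0.004, 0.0]
35.8 [-0.002, 0.017, -0.03] [0.051, 0.005, 0.0]
38.1 [-0.002, 0.022, -0.037] [0.063, 0.006, 0.0]
40.4 [-0.003, 0.027, -0.044] [0.076, 0.008, 0.0]
42.7 [-0.003, 0.033, -0.05] [0.088, 0.009, 0.0]
```

View pics/s4.png

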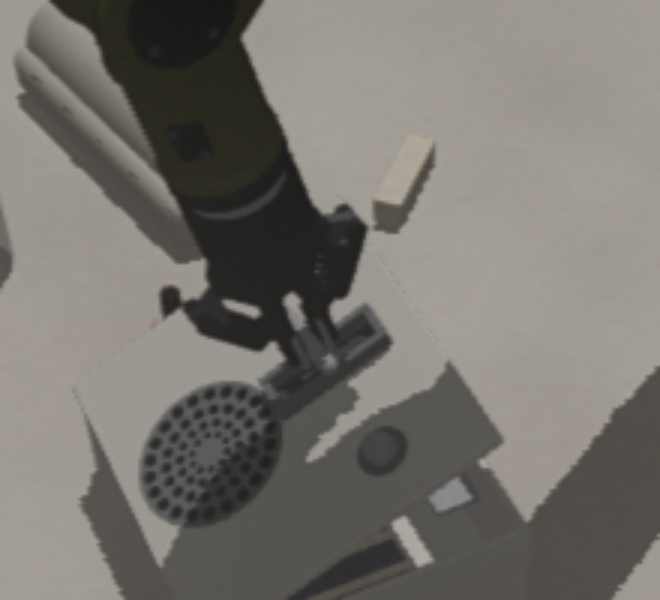

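The lid is up about 25 degrees and the box's inside shows; fingers hold the crossbar near the pan at crop (320,350). I'll follow the rest with full tilt to avoid jamming at the rim.

```bash
sed -i 's/\.5\*a/1.0*a/' arc.py; python3 arc.py 26.2 42.2 8
```

```text
{'t': 12.6, 'joint_pos': [-5.17, 47.56, 8.61, 82.78, -11.33, 63.74, -3.57], 'tool_pos': [603.87, -11.96, 185.7], 'orientation': [-166.37, -1.52, 78.6], 'contact_force': [3.14, 4.64, -12.97], 'grip_width': 11.48, 'grasp_force': 60.76}
28.2 [-0.0, 0.003, -0.007] [0.022, 0.002, 0.0]
30.2 [-0.001, 0.006, -0.014] [0.044, 0.004, 0.0]
32.2 [-0.001, 0.009, -0.02] [0.066, 0.007, 0.0]
34.2 [-0.001, 0.013, -0.027] [0.088, 0.009, 0.0]
36.2 [-0.002, 0.017, -0.033] [0.111, 0.011, 0.0]
38.2 [-0.002, 0.021, -0.039] [0.133, 0.013, 0.0]
40.2 [-0.002, 0.025, -0.045] [0.155, 0.016, 0.0]
42.2 [-0.003, 0.03, -0.051] [0.177, 0.018, 0.0]
```

{"fn": "drive_tool", "kwargs": {"series": [[[0, 0.003, -0.007], [0.022, 0.002, 0], 1], [[-0.001, 0.006, -0.014], [0.044, 0.004, 0], 1], [[-0.001, 0.009, -0.02], [0.066, 0.007, 0], 1], [[-0.001, 0.013, -0.027], [0.088, 0.009, 0], 1], [[-0.002, 0.017, -0.033], [0.111, 0.011, 0], 1], [[-0.002, 0.021, -0.039], [0.133, 0.013, 0], 1], [[-0.002, 0.025, -0.045], [0.155, 0.016, 0], 1], [[-0.003, 0.03, -0.051], [0.177, 0.018, 0], 1], [[-0.003, 0.03, -0.051], [0.177, 0.018, 0], 1], [[-0.003, 0.03, -0.051], [0.177, 0.018, 0], 1]]}}

```text
t: 13.6
tool_pos: [634.2, -21.2, 219.2]
orientation: [-150.2, -3.1, 78.0]
contact_force: [-0.8, 5.7, -13.1]
grip_width: 11.3
grasp_force: 57.2
```

Run:
```python
from h import *
st(); print(status.state()["wrist_torque"])
```

```text
{'t': 13.6, 'joint_pos': [-0.96, 58.4, 7.76, 55.43, -12.88, 96.03, -4.3], 'tool_pos': [634.25, -21.19, 219.22], 'orientation': [-150.17, -3.07, 77.99], 'contact_force': [-0.81, 5.72, -13.09], 'grip_width': 11.33, 'grasp_force': 57.19}
[ 0.86327084 -0.47795644 -0.52095793]
```

Lid at about 42 degrees. Let go and back straight out.

{"fn": "drive_tool", "kwargs": {"series": [[[0, 0, 0], [0, 0, 0], 0.7], [[0, 0, 0], [0, 0, 0], 0.62], [[0, 0, 0], [0, 0, 0], 0.62], [[0, 0, -0.01], [0, 0, 0], 0.62], [[0, 0, -0.025], [0, 0, 0], 0.62], [[0, 0, -0.05], [0, 0, 0], 0.62], [[0, 0, -0.09], [0, 0, 0], 0.62], [[0, 0, -0.12], [0, 0, 0], 0.62], [[0, 0, -0.12], [0, 0, 0], 0.62]]}}

```text
t: 14.5
tool_pos: [684.4, -38.5, 309.5]
orientation: [-151.3, -2.9, 78.0]
contact_force: [0.1, -0.2, -0.2]
grip_width: 32.8
grasp_force: 0.0
```

Run:
```python
from h import *
st()
im=eyes.grab_frame("scene"); cv2.imwrite("pics/s5.png",im)
cv2.imwrite("pics/t5.png",eyes.grab_frame("top"))
```

```text
{'t': 14.5, 'joint_pos': [1.0, 62.03, 8.54, 30.41, -13.94, 116.0, -7.32], 'tool_pos': [684.39, -38.54, 309.47], 'orientation': [-151.31, -2.9, 77.98], 'contact_force': [0.06, -0.2, -0.17], 'grip_width': 32.84, 'grasp_force': 0.0}
```

View pics/s5.png

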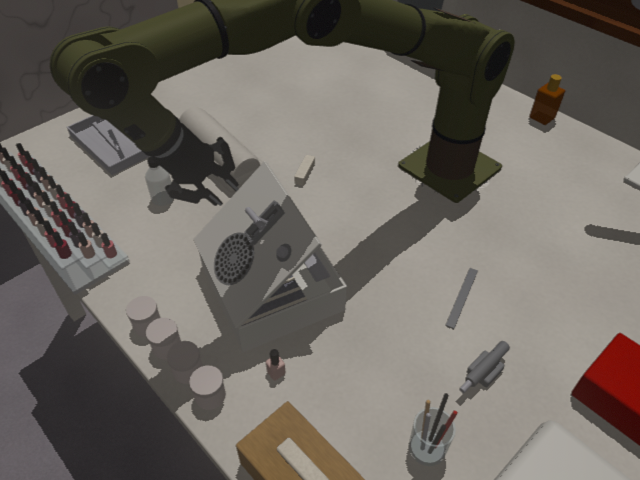

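The lid stands open on its own: handle out and turned at (257,215), button at (284,252), gripper clear of everything and the other items where they were. Quick angle check, then hand in.

Run:
```python
from h import *
from station import order
v3=np.array([*v,0]); H=np.array([*(C+120*u),85.5])
B=np.array([*button,104.])-H
e={a:np.hypot(*(proj("scene",H+R.from_rotvec(v3*np.radians(a)).apply(B))[0]-[284,252])) for a in range(0,62,2)}
a=min(e,key=e.get); print(a,e[a],np.round(status.state()["dq"],1))
if a>=34: print(order.close_job())
```

```text
38 0.5850226292377942 [-0.4  0.4 -0.4  3.2 -0.1 -0.6  0.1]
the job is handed in; nothing more can be done
None
```

The job is handed in: the button was pressed gently, the handle popped out and was turned to its stop, and the lid stands open at about 38 degrees (camera estimate) with the gripper clear, at about 14.6 s.

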